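# Pin the specimen stage to its light base with the hitch clip

### The job

Lower the swing stage over the upright cross-drilled stud of the light base (never drop it, it carries a glass dish) until its hub rests flat on the plate with the dish over the white lamp window, and let go. Then draw the hitch clip right out of its hood, lay it flat on the bare table and let go, take it again by its black grip block and slide its straight leg through the cross hole until the bowed spring arm snaps fully home around the stud. Let go of it there, and leave the lens barrel, the slide box and the sample jar where they stand.

Things in the scene. Friction and masses are not known exactly. Their poses are not given: they have to be found in the camera images.
- base: light base fixed to the table: grey plate 100 (its x) x 225 (its y) x 12 mm high, from y = -45 to +180 mm. Origin on the table directly under the axis of its upright steel stud, z up. Stud: 28 mm diameter up to 50 mm above the table, then a cone to 14 mm diameter at its top, 64 mm above the table
- stud_hole (a point): centre of the stud's cross hole, on the stud axis, 40 mm above the table. The level hole runs right through along the base's x; either mouth may be used. It is 11 mm wide and 12 mm high (floor 34, roof 46 mm above the table), its mouths rounded at the sides
- lamp (a point): centre of the white round lamp window (62 mm diameter, flush) on the plate's top, 130 mm from the stud axis along the base's +y
- stage: loose aluminium swing stage, about 0.3 kg, lying flat. Origin at the centre of its hub's underside, z up, +y to the dish. Hub: ring 50 mm outer, 31 mm bore, 20 mm high. Bar 24 mm wide, 8 mm thick along +y to a round dish holder (76 mm diameter, 8 mm thick, glass dish in it) at y = 130. Fitted, its underside lies on the plate, 12 mm above the table
- dish (a point): centre of the dish holder's underside, 130 mm from the hub centre along the stage's +y
- rib (a point): middle of the top edge of the stage's upright grip rib (stage y = 70, z = 39 mm), over the centre of mass. The rib stands on the bar, is 12 mm thick (x), 50 mm long (y = 45 to 95) and 31 mm high
- holder: hood that stores the clip, fixed to the table, dark steel, no floor: roof 26 to 30 mm above the table over x = -31 to +46 mm, 54 mm wide outside, 42 inside, closed at the back, open at the mouth (+x). Origin on the table under the middle of the parked grip block; x points out of the mouth. Fingers cannot reach the block inside
- clip: loose hitch (hairpin) clip, about 0.13 kg, 156 mm long, lying flat, at first in the hood with its legs out of the mouth, its x nearly along the hood's x. Origin under the centre of its black grip block (42 x 34 x 16 mm high); x points along the legs to the tips, z up. The block is out of the hood when its origin is 70 mm or more from the hood's origin
- clip_seat (a point): point on the straight leg's axis (clip x = 62, y = -8, z = 4 mm) that lies on the stud axis when the clip is home. The bowed steel arm curves round this point on its +y side
- clip_tip (a point): tip of the straight steel leg (clip x = 135, y = -8, z = 4 mm). The leg is 8 mm thick, runs along x at y = -8, z = 4; its last 14 mm are 5 mm thick. Beyond x = 102 it is alone, with no arm beside it
- clip_arm (a joint): opening of the bowed sprung arm (8 mm thick, hinged at clip x = 24, y = 9.5, ends at x = 98) in rad: 0 relaxed, its lower stop, to 0.3 open. Spring 2 N m/rad with 0.1 N m preload. Its necks at x = 49 and 75 are narrower than the stud: the one at 75 must spring over it, about 0.1 rad, with a push of some 4 to 10 N
- lens_barrel: bystander: black lens barrel standing upright, 44 mm diameter, 62 mm high; origin under its centre
- slide_box: bystander: red box 60 x 90 x 35 mm high; origin under its centre
- sample_jar: bystander: sample jar, 52 mm diameter, 70 mm high; origin under its centre
Not all that is in view belongs to the job. Of the things that look like the stage, the smaller one is meant.

How it is judged:
By the outcome, as a careful person would: the job done as asked, in the order asked, and still so for the second after the job is handed in, with the robot touching nothing.
It also fails if it takes over 67 s, if anything falls off the work surface, if the arm or the gripper's body presses on something with over 40 N, if the wrist force passes 120 N, or if a joint passes its speed limit or range.

### The arm

A 6-joint arm with a two-finger parallel gripper is mounted at the origin on the work surface. World frame = base frame: x ahead of the robot, y to its left, z up, the work surface at z = 0. Lengths are in m, angles in rad, forces in N, time in s.
With the tool pointing down it reaches from about 0.35 to 0.85 m from the base axis. Payload 8.1 kg.
Tool frame: the origin (TCP) lies at the very end of the fingers, on their centre line; the grasp point (between the pads) lies 19 mm behind it (robot.grip_depth is the distance from the TCP to the grasp point, in m); z points along the fingers, y is the line along which they close (so a half turn about z gives the same grasp; the last joint's range is limited). The gripper opens to 93 mm and grips with 3 to 60 N. Pads are 15 mm wide; open, the fingers measure 128 mm over their backs; the gripper's body (75 mm by 188 mm) begins 65 mm behind the grasp point.
Start: joints at [-1.377, 0.13, 1.488, -0, 1.523, -0.085], TCP at [0.165, -0.577, 0.219] pointing down, gripper open.
Joint ranges: [-2.96, 2.96], [-0.89, 2.26], [0.02, 2.5], [-1.34, 4.48], [0, 2.73], [-2.66, 2.66]. Speed limits (rad/s): [2.39, 2.39, 2.79, 3.14, 3.14, 3.14].

### API

Orientations are given as a rotation vector (axis times angle).
In Python, from plant import robot gives the robot as it stands. The module is installed in compiled form; this text tells all that it offers.
- The arm moves only by the shell command python3 -m jog 'ROWS' [FORCE]. ROWS is JSON, a list that holds one entry, the list of rows, each a list of 7 numbers: the turn, a rotation vector about the tool's x, y, z in degrees, then the shift along the tool's x, y, z in cm, then the finger opening in cm, from 0 to 9.3. A call has 1 to 5 rows; each row shifts and turns the commanded pose from where the row before left it, along the tool's axes as they then stand; what a row does not reach is not made up. A row lasts 1/12 s, in which the tool goes at most 41.7 mm and 7.16 degrees, less where a joint would pass 70% of its speed; a pose out of reach is approached as far as the arm can. A call is refused whole if a number of a shift passes 4.17 or a number of a turn 7.16, either way. A call with a gripper value outside its range is refused whole. The fingers move at their own pace and stop on an object; FORCE is the grip in N (left out, the last holds). Time passes only in rows, so rows that do not move let the fingers close. It gives the time, the measured TCP pose, the force and the opening at its end, in the units of the state.
- robot.read_state(): the state, without advancing time (a new reading comes with each control period).
- robot.read_camera(name): name is "scene" or "top"; returns a dict with "img" (384x512x3 uint8, red, green, blue), "fx", "fy", "cx", "cy" (pixels), "extrinsics" (4x4, takes a point from camera to world coordinates). Camera axes: x right, y up, looking along -z (the intrinsics and any distortion apply to the point x, -y, -z); pixel columns grow to the right and rows downward; lengths in m; the calibration is good to about 2 mm. A picture is of the moment at which its call begins. There is no depth.
- robot.close_job(): hands the job in, once; it reports no verdict.
Trained networks look in a picture, given as the dict that the camera call returned (one of the last four; its "shot" number tells which), for a name from the list of things; names that differ only in an ending like _2 or _b are one class to them, and where a whole thing is asked for, a point or a joint stands for the part that bears it (a point fixed in the world has none). Each returns a list of dicts, best first, with "confidence" (0 to 1); they miss things now and then, are a little off and sometimes report something else, mostly with a low value. They report only what shows in the picture. A call takes as long as a camera call. They do not tell look-alikes from the thing itself.
- robot.masks_of(picture, label): "pixels" (384x512 bool, what is visible of it) and "point" ([column, row] in pixels, amid what is visible of it).
- robot.pinpoint(picture, label): "point" ([column, row] in pixels: a listed point, or the origin of a listed thing).
The state is a dict: "t": time; "q": joint angles; "dq": joint speeds; "joint_torque": joint torques, N m; "tool_pos": TCP position; "orientation": TCP orientation; "force": force on the tool from outside, world axes, zero at the start; "wrist_torque": the same for the moment, N m; "opening": finger opening in m.
Only numpy, scipy, OpenCV 4.12 (cv2) and the standard library are available. Lean on these libraries where they do the work, as an engineer would, in place of code of your own. Each camera call takes 0.05 s, during which the arm holds its last target. There are 200 camera calls.

## Working session

There is one attempt and no reset: what is moved stays moved. The work goes in short steps, Python scripts to look and compute and a shell command to move; the robot and the scene stay as the last step left them, time stands still between calls to the robot, and variables do not carry over. Pictures are saved under pics/ and viewed, on a budget of 10 in all, crops included, one or two more only if the job needs it, and the job is handed in when it is done.

```bash
mkdir -p pics; cat > h.py <<'E'
import numpy as np, cv2
from plant import robot
from scipy.spatial.transform import Rotation as R
def ray(p,px):
    E=np.array(p["extrinsics"]); d=np.array([(px[0]-p["cx"])/p["fx"],-(px[1]-p["cy"])/p["fy"],-1.0])
    return E[:3,3],E[:3,:3]@d
def at(p,px,z):
    o,d=ray(p,px); return o+d*(z-o[2])/d[2]
def proj(p,X):
    E=np.array(p["extrinsics"]); c=E[:3,:3].T@(np.array(X)-E[:3,3])
    return [p["cx"]+p["fx"]*c[0]/-c[2], p["cy"]-p["fy"]*c[1]/-c[2]]
def tri(ps,pxs):
    A=np.zeros((3,3));b=np.zeros(3)
    for p,x in zip(ps,pxs):
        o,d=ray(p,x);d=d/np.linalg.norm(d);M=np.eye(3)-np.outer(d,d);A+=M;b+=M@o
    return np.linalg.solve(A,b)
E
cat > a.py <<'E'
from h import *
ps={n:robot.read_camera(n) for n in("scene","top")}
print({k:v for k,v in ps["top"].items() if k!="img"}, [k for k in ps["scene"]], np.array(ps["scene"]["extrinsics"])[:3,3])
cv2.imwrite("pics/both.png",np.vstack([ps[n]["img"][:,:,::-1] for n in ps])[:, :] if 0 else cv2.resize(np.hstack([ps[n]["img"][:,:,::-1] for n in ps]),(800,300)))
for n in ps: cv2.imwrite(f"pics/{n}0.png",ps[n]["img"][:,:,::-1])
Z=dict(base=0,stud_hole=.04,lamp=.012,stage=0,dish=0,rib=.039,holder=0,clip=0,clip_seat=.004,clip_tip=.004,lens_barrel=0,slide_box=0,sample_jar=0)
for l,z in Z.items():
    for n,p in ps.items():
        for d in robot.pinpoint(p,l)[:4]:
            print(l,n,np.round(d["point"],1),round(d["confidence"],2),np.round(at(p,d["point"],z),4))
print(robot.read_state())
E
python3 a.py
```

```text
{'fx': 356.0042491500638, 'fy': 356.0042491500638, 'cx': 256.74440593663724, 'cy': 185.89486870730536, 'extrinsics': array([[ 0.02260505,  0.98776538, -0.15430023,  0.44649734],
       [-0.999653  ,  0.02024438, -0.01685358, -0.0323933 ],
       [-0.01352367,  0.15462766,  0.98788025,  1.00210697],
       [ 0.        ,  0.        ,  0.        ,  1.        ]]), 'shot': 2} ['img', 'fx', 'fy', 'cx', 'cy', 'extrinsics', 'shot'] [1.03889398 0.35854884 1.03595489]
base scene [280.6 236.5] 0.73 [0.5961 0.0921 0.    ]
base top [215.2 180.4] 0.74 [0.6165 0.1039 0.    ]
stud_hole scene [281.8 235.9] 0.68 [0.6099 0.1038 0.04  ]
stud_hole top [212.7 182.8] 0.96 [0.6029 0.1051 0.04  ]
lamp scene [322.8 260.3] 0.87 [0.5897 0.2206 0.012 ]
lamp top [169.9 186.3] 0.68 [0.595  0.2297 0.012 ]
stage scene [193.9 118.9] 0.84 [ 0.4284 -0.3739  0.    ]
stage scene [176.  184.4] 0.7 [ 0.6463 -0.2457  0.    ]
stage scene [324.7 258.3] 0.23 [0.5767 0.2198 0.    ]
stage top [391.9 253. ] 0.67 [ 0.4236 -0.3917  0.    ]
stage top [340.4 173.3] 0.59 [ 0.6443 -0.2534  0.    ]
dish scene [202.3  77.1] 0.6 [ 0.2697 
[... 1112 characters left out ...]
 [397.8 183.6] 0.62 [ 0.6178 -0.4153  0.    ]
{'t': 1.4, 'q': array([-1.37737614e+00,  1.30387697e-01,  1.48820740e+00,  1.21974171e-05,
        1.52299790e+00, -8.53792082e-02]), 'dq': array([-0.00128463, -0.00068181, -0.00022334, -0.00171557, -0.00059658,
        0.00094806]), 'joint_torque': array([-7.27908755e-04, -5.59754026e+01, -4.92048490e+01,  7.67650036e-02,
        2.28386658e-02,  1.03377300e-05]), 'tool_pos': array([ 0.16515951, -0.57682431,  0.21863851]), 'orientation': array([-3.11111705e+00, -4.36519049e-01, -1.90815248e-05]), 'force': array([-0.17029803,  0.1509801 , -0.52563177]), 'wrist_torque': array([-0.01411433, -0.04143014, -0.02836848]), 'opening': 0.0928989526624827}
```

```bash
python3 -c "
import cv2
a=cv2.imread('pics/top0.png');b=cv2.imread('pics/scene0.png')
a=cv2.resize(a[100:340,80:480],(800,480));cv2.imwrite('pics/v1.png',a)
cv2.imwrite('pics/v2.png',cv2.resize(b[40:300,120:450],(760,599)))"
```

```text
(no output)
```

View pics/v1.png

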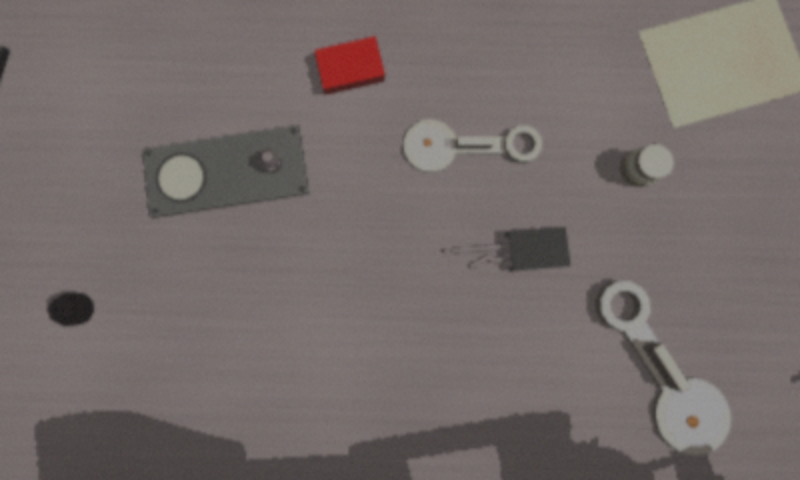

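View pics/v2.png

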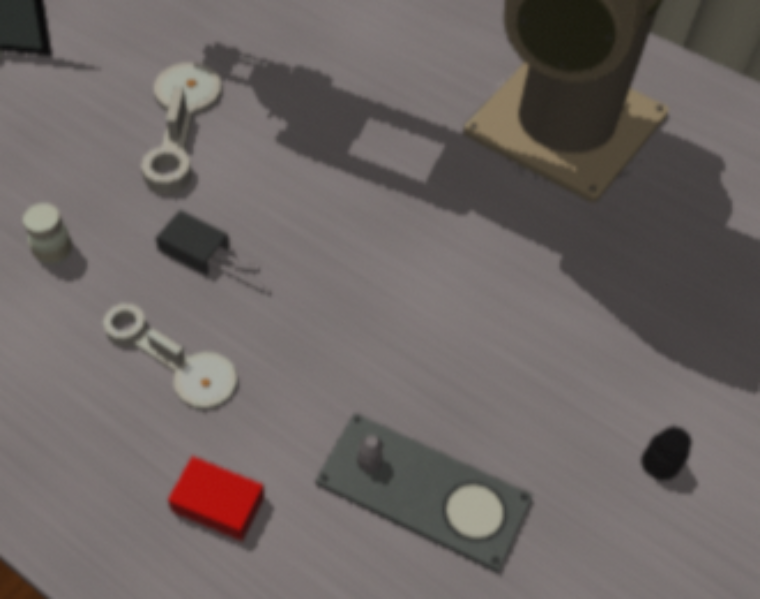

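```bash
cat > fit.py <<'E'
from h import *
from scipy.optimize import minimize
def box(x0,x1,y0,y1,z0,z1): return np.array([[x,y,z] for x in(x0,x1) for y in(y0,y1) for z in(z0,z1)],float)/1e3
def cyl(cx,cy,r,z0,z1,r2=None):
    a=np.linspace(0,2*np.pi,48,endpoint=False)
    return np.vstack([np.c_[cx+q*np.cos(a),cy+q*np.sin(a),np.full(48,z)] for q,z in((r,z0),(r2 or r,z1))])/1e3
M={"base":[box(-50,50,-45,180,0,12),cyl(0,0,14,12,50),cyl(0,0,14,50,64,7)],
"stage":[cyl(0,0,25,0,20),box(-12,12,0,130,0,8),cyl(0,130,38,0,8),box(-6,6,45,95,8,39)],
"holder":[box(-31,46,-27,27,0,30)],"slide_box":[box(-30,30,-45,45,0,35)],"sample_jar":[cyl(0,0,26,0,70)],"lens_barrel":[cyl(0,0,22,0,62)]}
S=8
def render(p,parts,v,z0=0):
    c,s=np.cos(v[2]),np.sin(v[2]); im=np.zeros((384*4,512*4),np.uint8)
    E=np.array(p["extrinsics"])
    for P in parts:
        W=np.c_[v[0]+c*P[:,0]-s*P[:,1],v[1]+s*P[:,0]+c*P[:,1],P[:,2]+z0]
        C=(W-E[:3,3])@E[:3,:3]
        u=np.c_[p["cx"]+p["fx"]*C[:,0]/-C[:,2],p["cy"]-p["fy"]*C[:,1]/-C[:,2]]
        h=cv2.convexHull(((u+.5)*4*16-8).astype(np.float32)).round().astype(np.int32)
        cv2.fillConvexPoly(im,h,255,shift=4)
    return cv2.resize(im,(512,384),interpolation=cv2.INTER_AREA)/255.
def fill(m):
    cs,_=cv2.findContours(m.astype(np.uint8),cv2.RETR_EXTERNAL,cv2.CHAIN_APPROX_NONE)
    o=np.zeros(m.shape,np.uint8);cv2.drawContours(o,cs,-1,1,-1);return o
def fit(ps,ms,name,v0,z0=0):
    ms=[cv2.GaussianBlur(fill(m).astype(float),(0,0),1) for m in ms]
    f=lambda v:sum(((cv2.GaussianBlur(render(p,M[name],v,z0),(0,0),1)-m)**2).sum() for p,m in zip(ps,ms))
    best=None
    v0=np.array(v0)
    for it in range(2):
        r=minimize(f,v0,method="Nelder-Mead",options=dict(initial_simplex=v0+np.array([[0,0,0],[.015,0,0],[0,.015,0],[0,0,.15]])/(1+2*it),xatol=1e-4,fatol=1e-3)); v0=r.x
    return r.x,r.fun/sum(m.sum() for m in ms)
def mask(p,name,xy,z=0.01):
    """mask whose point is nearest to the world guess"""
    L=robot.masks_of(p,name); 
    if not L: return None
    u=proj(p,[*xy,z]); d=min(L,key=lambda d:np.hypot(*(np.array(d["point"])-u)))
    return d["pixels"]
E
cat > b.py <<'E'
from fit import *
ps=[robot.read_camera(n) for n in("scene","top")]
for n,g,c in(("base",(.61,.104,.05),(.6,.16)),("stage",(.645,-.25,0),(.645,-.18)),("holder",(.497,-.285,1.57),(.497,-.285)),("slide_box",(.75,-.01,1.57),(.75,-.01))):
    ms=[mask(p,n,c) for p in ps]
    print(n,[int(m.sum()) if m is not None else None for m in ms])
    ok=[i for i in(0,1) if ms[i] is not None]
    for s in [[i] for i in ok]+([ok] if len(ok)>1 else []):
        v,r=fit([ps[i] for i in s],[ms[i] for i in s],n,g); print(s,np.round(v,4),round(r,3))
im=[]
for p in ps:
    L=robot.masks_of(p,"clip"); print("clip",[(np.round(d["point"]),round(d["confidence"],2),int(d["pixels"].sum())) for d in L])
    L=robot.pinpoint(p,"clip_tip"); print([(np.round(d["point"],1),round(d["confidence"],2),at(p,d["point"],.004).round(4)) for d in L])
t=ps[1]["img"][205:245,290:370,::-1]; s=ps[0]["img"][130:180,175:255,::-1]
cv2.imwrite("pics/v3.png",np.vstack([cv2.resize(t,(560,280),interpolation=cv2.INTER_CUBIC),cv2.resize(s,(480,300),interpolation=cv2.INTER_CUBIC).copy() if 0 else cv2.copyMakeBorder(cv2.resize(s,(480,300),interpolation=cv2.INTER_CUBIC),0,0,0,80,0)]))
E
python3 b.py
```

```text
base [3193, 2756]
[0] [0.6093 0.0989 0.1736] 0.003
[1] [0.6137 0.1013 0.1785] 0.007
[0, 1] [0.6115 0.1    0.1766] 0.014
stage [906, 1063]
[0] [ 0.6437 -0.254   0.0267] 0.028
[1] [ 0.6483 -0.2519  0.0216] 0.007
[0, 1] [ 0.646  -0.2526  0.0228] 0.036
holder [495, 589]
[0] [ 0.4959 -0.2839  1.6689] 0.047
[1] [ 0.5012 -0.2783  1.6866] 0.02
[0, 1] [ 0.4996 -0.2797  1.664 ] 0.059
slide_box [3123, 710]
[0] [ 0.8409 -1.1215  3.378 ] 0.957
[1] [ 0.7564 -0.0052  0.2541] 0.025
[0, 1] [ 0.7556 -0.006   0.2457] 1.028
clip [(array([221., 155.]), 0.44, 163), (array([140., 144.]), 0.43, 367)]
[(array([237.3, 168.3]), 0.71, array([ 0.4957, -0.1395,  0.004 ])), (array([325.3, 260.3]), 0.24, array([0.5822, 0.2246, 0.004 ]))]
clip [(array([327., 226.]), 0.72, 187)]
[(array([300.7, 224.3]), 0.43, array([ 0.4966, -0.1403,  0.004 ]))]
```

View pics/v3.png

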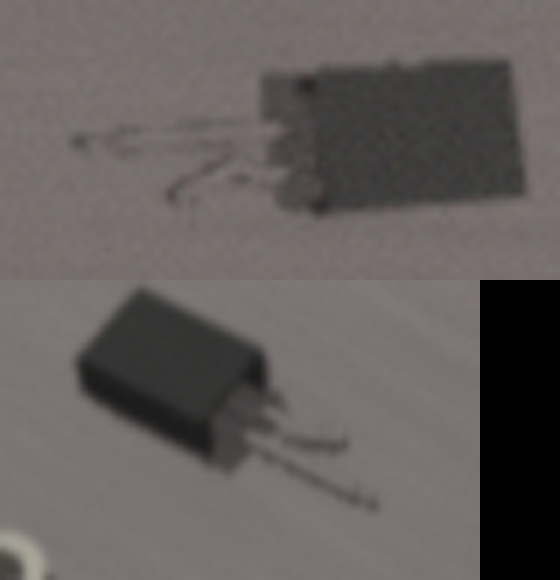

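Candidates (top view): small stage with hub at (341,172) and dish at (295,172); larger look-alike with hub at (392,253) and dish at (427,308). By size I choose the small one: the fit of the given dimensions matches it, and the crop shows it clearly. The clip tip is at (301,225) in the top view, and its straight leg is on the far (+x) side.

```bash
cat > go.py <<'E'
import sys; from h import *
def to(x,y,z,th):
    s=robot.read_state(); Q=R.from_rotvec(s["orientation"]); p=s["tool_pos"]
    T=R.from_matrix(np.array([[np.cos(th),np.sin(th),0],[np.sin(th),-np.cos(th),0],[0,0,-1]]))
    print("now",p.round(4),"th",round(np.arctan2(*Q.as_matrix()[1::-1,0]),4),"t",round(s["t"],2),"F",s["force"].round(1),"op",round(s["opening"]*100,2))
    print("turn deg",np.rad2deg((Q.inv()*T).as_rotvec()).round(2),"shift cm before turn",(Q.inv().apply(np.array([x,y,z])-p)*100).round(2),"after turn",(T.inv().apply(np.array([x,y,z])-p)*100).round(2))
if __name__=="__main__": to(*map(float,sys.argv[1:5]))
E
A='[0,0,0,2.845,-1.235,0,9.3]'
python3 -m jog '[[[0,0,0,2.845,-1.235,0,7],[0,0,0,2.845,-1.235,0,7],[0,0,0,2.845,-1.235,0,7],[0,0,0,2.845,-1.235,0,7],[0,0,0,2.845,-1.235,0,7]]]' 25
python3 -m jog '[[[0,0,0,2.845,-1.235,0,7],[0,0,0,2.845,-1.235,0,7],[0,0,0,2.845,-1.235,0,7],[0,0,0,2.845,-1.235,0,7],[0,0,0,2.845,-1.235,0,7]]]' >/dev/null
python3 -m jog '[[[0,0,0,2.845,-1.235,0,7],[0,0,0,2.845,-1.235,0,7],[0,0,0,2.845,-1.235,0,7],[0,0,0,2.845,-1.235,0,7],[0,0,0,2.845,-1.235,0,7]]]' >/dev/null
python3 -m jog '[[[0,0,0,2.845,-1.235,0,7],[0,0,0,2.845,-1.235,0,7],[0,0,0,2.845,-1.235,0,7],[0,0,0,2.845,-1.235,0,7],[0,0,0,2.845,-1.235,0,7]]]' >/dev/null
python3 -m jog '[[[0,0,-6.8,0,0,0,7],[0,0,-6.8,0,0,0,7],[0,0,-6.8,0,0,0,7],[0,0,-6.8,0,0,0,7],[0,0,-6.8,0,0,0,7]]]' >/dev/null
python3 -m jog '[[[0,0,-6.8,0,0,0,7],[0,0,-6.8,0,0,0,7],[0,0,-6.8,0,0,0,7],[0,0,-6.8,0,0,0,7],[0,0,-6.8,0,0,0,7]]]' >/dev/null
python3 -m jog '[[[0,0,-6.8,0,0,0,7],[0,0,0,0,0,0,7]]]'
python3 go.py .6444 -.1826 .015 1.594
```

```text
t: 2.52
tool_pos: [0.2858, -0.4774, 0.2187]
orientation: [3.111, 0.436, 0.0]
force: [0.4, -0.1, -0.5]
opening: 0.0705
t: 4.77
tool_pos: [0.6442, -0.1828, 0.2185]
orientation: [-2.2, -2.243, 0.0]
force: [0.4, -0.8, 0.2]
opening: 0.0702
now [ 0.6442 -0.1828  0.2185] th 1.5901 t 4.77 F [ 0.4 -0.8  0.2] op 7.02
turn deg [-0.01 -0.   -0.22] shift cm before turn [1.000e-02 3.000e-02 2.035e+01] after turn [2.000e-02 2.000e-02 2.035e+01]
```

```bash
python3 -m jog '[[[0,0,0,0,0,3.4,7],[0,0,0,0,0,3.4,7],[0,0,0,0,0,3.4,5],[0,0,0,0,0,3.4,5],[0,0,0,0,0,3.4,5]]]' 25
python3 -m jog '[[[0,0,0,0,0,1.7,5],[0,0,0,0,0,1.0,5],[0,0,0,0,0,0.7,5],[0,0,0,0,0,0,3],[0,0,0,0,0,0,2]]]'
python3 -m jog '[[[0,0,0,0,0,0,0],[0,0,0,0,0,0,0],[0,0,0,0,0,0,0],[0,0,0,0,0,0,0],[0,0,0,0,0,0,0]]]' 40
python3 go.py .6444 -.1826 .015 1.594
```

```text
t: 5.18
tool_pos: [0.6441, -0.1827, 0.0472]
orientation: [2.211, 2.231, 0.0]
force: [-0.3, -0.1, 0.2]
opening: 0.0545
t: 5.6
tool_pos: [0.6452, -0.1831, 0.016]
orientation: [2.206, 2.234, 0.001]
force: [-0.1, 0.8, 0.3]
opening: 0.041
t: 6.02
tool_pos: [0.645, -0.183, 0.0156]
orientation: [2.205, 2.235, 0.001]
force: [0.3, 0.4, 4.0]
opening: 0.0118
now [ 0.645  -0.183   0.0156] th 1.5844 t 6.02 F [0.3 0.4 4. ] op 1.18
turn deg [ 0.1   0.03 -0.55] shift cm before turn [ 0.04 -0.06  0.06] after turn [ 0.04 -0.06  0.06]
```

```bash
python3 -m jog '[[[0,0,0,0,0,-0.5,0],[0,0,0,0,0,-1.2,0],[0,0,0,0,0,-2.0,0],[0,0,0,0,0,-2.6,0],[0,0,0,0,0,-2.7,0]]]'
python3 -m jog '[[[0,0,0,0,0,-1.5,0],[0,0,0,0,0,-0.5,0],[0,0,0,0,0,0,0],[0,0,0,0,0,0,0]]]'
cat > c.py <<'E'
from fit import *
ps=[robot.read_camera(n) for n in("scene","top")]
s=robot.read_state();z=s["tool_pos"][2]-.0156; print(z,s["force"].round(2),s["wrist_torque"].round(2))
for p in ps: 
    print([(np.round(d["point"]),round(d["confidence"],2),int(d["pixels"].sum())) for d in robot.masks_of(p,"stage")])
    for l,dz in(("stage",0),("dish",0)):
        print(l,[(np.round(d["point"]),round(d["confidence"],2),at(p,d["point"],z+dz).round(4)) for d in robot.pinpoint(p,l)])
cv2.imwrite("pics/v4.png",np.hstack([cv2.resize(ps[0]["img"][130:260,130:330,::-1],(400,260)),cv2.resize(ps[1]["img"][100:230,200:400,::-1],(400,260))]))
E
python3 c.py
```

```text
t: 6.43
tool_pos: [0.6429, -0.1823, 0.1048]
orientation: [-2.205, -2.234, 0.002]
force: [0.6, -0.7, -2.3]
opening: 0.0117
t: 6.77
tool_pos: [0.6437, -0.1826, 0.1239]
orientation: [-2.206, -2.236, 0.001]
force: [-0.4, 0.8, -4.9]
opening: 0.0116
0.1067527664947615 [ 0.07  0.5  -3.56] [-0.04 -0.03  0.03]
[(array([206., 180.]), 0.68, 701), (array([198.,  93.]), 0.59, 406), (array([303., 253.]), 0.41, 3130)]
stage [(array([193., 117.]), 0.87, array([ 0.4869, -0.3051,  0.1068])), (array([171., 161.]), 0.79, array([ 0.6398, -0.2473,  0.1068])), (array([216., 156.]), 0.34, array([ 0.5528, -0.1622,  0.1068]))]
dish [(array([200.,  78.]), 0.89, array([ 0.3553, -0.3946,  0.1068])), (array([206., 185.]), 0.56, array([ 0.6395, -0.1203,  0.1068]))]
[(array([290., 164.]), 0.86, 390), (array([418., 298.]), 0.62, 1950), (array([113., 254.]), 0.61, 276)]
stage [(array([348., 167.]), 0.82, array([ 0.6395, -0.2489,  0.1068])), (array([296., 169.]), 0.62, array([ 0.633 , -0.1156,  0.1068])), (array([389., 256.]), 0.56, array([ 0.4187, -0.3468,  0.1068])), (array([121., 256.]), 0.16, array([0.4036, 0.3168, 0.1068]))]
dish [(array([296., 169.]), 0.86, array([ 0.6314, -0.1164,  0.1068])), (array([424., 308.]), 0.7, array([ 0.2972, -0.4264,  0.1068]))]
```

View pics/v4.png

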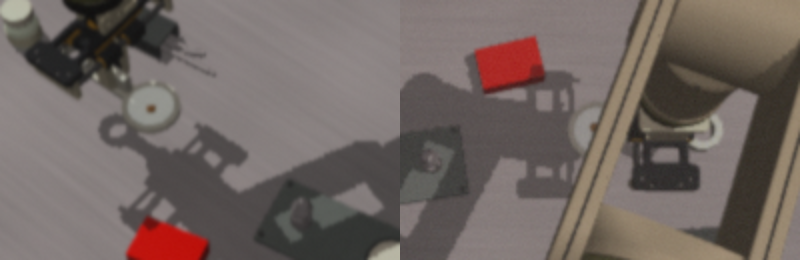

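```bash
python3 -m jog '[[[0,0,-1.8,1.0,0,0,0],[0,0,-1.8,2.0,0,0,0],[0,0,-1.8,2.8,0,0,0],[0,0,-1.8,2.8,0,0,0],[0,0,-1.8,2.8,0,0,0]]]'
python3 -m jog '[[[0,0,0,3.0,0,0,0],[0,0,0,3.0,0,0,0],[0,0,0,3.0,0,0,0],[0,0,0,3.0,0,0,0],[0,0,0,3.0,0,0,0]]]'
python3 -m jog '[[[0,0,0,3.0,0,0,0],[0,0,0,2.5,0,0,0],[0,0,0,1.5,0,0,0],[0,0,0,0,0,0,0]]]'
python3 go.py .5992 .1685 .0816 1.748
```

```text
t: 7.58
tool_pos: [0.6339, -0.0676, 0.1246]
orientation: [-2.021, -2.405, -0.001]
force: [1.3, -0.4, -3.9]
opening: 0.0118
t: 8.0
tool_pos: [0.608, 0.0806, 0.1248]
orientation: [2.022, 2.404, 0.001]
force: [-0.1, 0.5, -4.1]
opening: 0.0114
t: 8.33
tool_pos: [0.5958, 0.1511, 0.1247]
orientation: [-2.018, -2.407, -0.001]
force: [-0.2, -0.2, -3.9]
opening: 0.0116
now [0.5958 0.1511 0.1247] th 1.7459 t 8.33 F [-0.2 -0.2 -3.9] op 1.16
turn deg [ 0.01 -0.07 -0.12] shift cm before turn [1.65 0.63 4.32] after turn [1.65 0.64 4.31]
```

```bash
python3 -m jog '[[[0,0,-0.1,0.8,0.3,0.5,0],[0,0,0,0.85,0.33,1.0,0],[0,0,0,0,0,1.0,0],[0,0,0,0,0,1.0,0],[0,0,0,0,0,0.4,0]]]'
python3 -m jog '[[[0,0,0,0,0,0.3,0],[0,0,0,0,0,0,0],[0,0,0,0,0,0,0]]]'
python3 go.py .5992 .1685 .0276 1.748
sed -i 's/130:260,130:330/170:300,230:430/;s/100:230,200:400/120:250,120:320/;s/v4/v5/' c.py; python3 c.py
```

```text
t: 8.75
tool_pos: [0.5986, 0.1638, 0.0822]
orientation: [-2.021, -2.402, 0.005]
force: [-0.8, 0.3, -3.4]
opening: 0.0117
t: 9.0
tool_pos: [0.6002, 0.1643, 0.0825]
orientation: [-2.023, -2.404, 0.0]
force: [0.2, 0.4, -3.5]
opening: 0.0117
now [0.6002 0.1643 0.0825] th 1.7425 t 9.0 F [ 0.2  0.4 -3.5] op 1.17
turn deg [-0.02  0.   -0.31] shift cm before turn [ 0.43 -0.03  5.49] after turn [ 0.43 -0.03  5.49]
0.067742342575349 [-0.23 -0.44 -2.82] [-0.01 -0.09  0.04]
[(array([200.,  90.]), 0.77, 1083), (array([324., 248.]), 0.62, 971)]
stage [(array([194., 119.]), 0.85, array([ 0.4692, -0.3264,  0.0677])), (array([279., 230.]), 0.67, array([0.6123, 0.0958, 0.0677]))]
dish [(array([203.,  79.]), 0.75, array([ 0.3241, -0.4178,  0.0677])), (array([327., 253.]), 0.62, array([0.5914, 0.2257, 0.0677])), (array([281., 230.]), 0.32, array([0.6093, 0.1005, 0.0677]))]
[(array([416., 295.]), 0.73, 2156), (array([207., 181.]), 0.66, 418)]
stage [(array([389., 253.]), 0.58, array([ 0.4248, -0.361 ,  0.0677]))]
dish [(array([166., 186.]), 0.97, array([0.5864, 0.2257, 0.0677])), (array([425., 309.]), 0.95, array([ 0.2883, -0.4442,  0.0677]))]
```

View pics/v5.png

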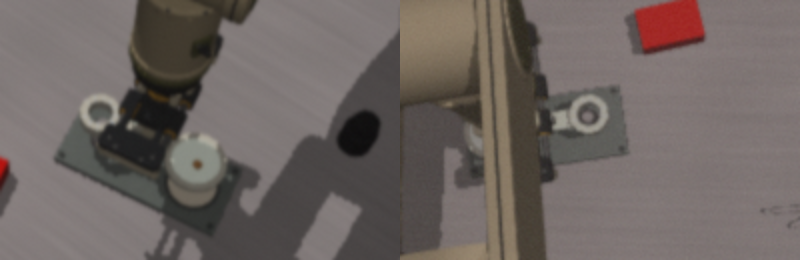

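```bash
python3 -m jog '[[[0,0,-0.3,0.43,0,0,0],[0,0,0,0,0,0.5,0],[0,0,0,0,0,0.5,0],[0,0,0,0,0,0.5,0],[0,0,0,0,0,0,0]]]'
python3 go.py .5992 .1685 .0276 1.748
```

```text
t: 9.82
tool_pos: [0.5983, 0.1689, 0.0656]
orientation: [-2.015, -2.409, 0.003]
force: [0.5, -0.2, -4.1]
opening: 0.0118
now [0.5983 0.1689 0.0656] th 1.7485 t 9.82 F [ 0.5 -0.2 -4.1] op 1.18
turn deg [-0.15  0.01  0.03] shift cm before turn [-0.05  0.09  3.8 ] after turn [-0.05  0.08  3.8 ]
```

```bash
python3 -m jog '[[[0,0,0,0,0.05,0.6,0],[0,0,0,0,0,0.6,0],[0,0,0,0,0,0.6,0],[0,0,0,0,0,0,0]]]'
python3 -m jog '[[[0,0,0,0,0,0.6,0],[0,0,0,0,0,0.6,0],[0,0,0,0,0,0.5,0],[0,0,0,0,0,0,0]]]'
python3 go.py .5992 .1685 .0276 1.748
```

```text
t: 10.15
tool_pos: [0.5987, 0.1688, 0.0475]
orientation: [-2.015, -2.408, 0.003]
force: [-0.2, 0.1, -4.1]
opening: 0.0114
t: 10.48
tool_pos: [0.5989, 0.1689, 0.0309]
orientation: [-2.015, -2.409, 0.003]
force: [0.2, 0.0, -3.5]
opening: 0.0113
now [0.5989 0.1689 0.0309] th 1.7484 t 10.48 F [ 0.2  0.  -3.5] op 1.13
turn deg [-0.13  0.    0.02] shift cm before turn [-0.05  0.03  0.33] after turn [-0.05  0.03  0.33]
```

```bash
python3 -m jog '[[[0,0,0,0,0,0.15,0],[0,0,0,0,0,0,0],[0,0,0,0,0,0.15,0],[0,0,0,0,0,0,0]]]'
python3 -m jog '[[[0,0,0,0,0,0.1,0],[0,0,0,0,0,0,0]]]'
python3 -m jog '[[[0,0,0,0,0,0.1,0],[0,0,0,0,0,0,0]]]'
```

```text
t: 10.82
tool_pos: [0.6001, 0.1692, 0.0297]
orientation: [2.016, 2.41, 0.0]
force: [-0.4, -0.3, -3.1]
opening: 0.0115
t: 10.98
tool_pos: [0.6, 0.1692, 0.0287]
orientation: [2.016, 2.41, 0.0]
force: [0.4, 0.4, -3.9]
opening: 0.012
t: 11.15
tool_pos: [0.6, 0.1692, 0.0277]
orientation: [2.016, 2.41, 0.0]
force: [-0.5, -0.7, -3.5]
opening: 0.0117
```

```bash
python3 -m jog '[[[0,0,0,0,0,0.1,0],[0,0,0,0,0,0,0]]]'
python3 -m jog '[[[0,0,0,0,0,0.1,0],[0,0,0,0,0,0,0]]]'
```

```text
t: 11.32
tool_pos: [0.6001, 0.1692, 0.0276]
orientation: [2.016, 2.41, 0.0]
force: [-3.8, -0.9, 4.7]
opening: 0.0118
t: 11.48
tool_pos: [0.6001, 0.1692, 0.0276]
orientation: [2.016, 2.41, 0.0]
force: [-7.9, -2.1, 11.9]
opening: 0.0121
```

```bash
python3 -m jog '[[[0,0,0,0,0,-0.15,0],[0,0,0,0,0,0,3],[0,0,0,0,0,0,4],[0,0,0,0,0,0,4]]]'
python3 -m jog '[[[0,0,0,0,0,-1,4],[0,0,0,0,0,-2,4],[0,0,0,0,0,-3,4],[0,0,0,0,0,-4,4],[0,0,0,0,0,0,4]]]'
python3 go.py .496 -.163 .10 1.66
```

```text
t: 11.82
tool_pos: [0.6003, 0.1692, 0.0273]
orientation: [2.015, 2.409, 0.001]
force: [-0.9, 0.2, 0.1]
opening: 0.0274
t: 12.23
tool_pos: [0.6048, 0.1702, 0.1373]
orientation: [2.01, 2.403, 0.016]
force: [1.9, -0.0, 1.4]
opening: 0.0401
now [0.6048 0.1702 0.1373] th 1.7484 t 12.23 F [ 1.9 -0.   1.4] op 4.01
turn deg [ 0.74 -0.05  5.07] shift cm before turn [-30.87 -16.65   3.5 ] after turn [-32.22 -13.81   3.73]
```

```bash
cat > d.py <<'E'
from fit import *
ps=[robot.read_camera(n) for n in("scene","top")]
a,b=[at(ps[1],(290+x/7-.5,205+y/7-.5),.004) for x,y in((75,142),(280,128))]; print("leg",a,b,np.arctan2(a[1]-b[1],a[0]-b[0]))
a,b=[at(ps[0],(175+x/6-.5,130+(y-280)/6-.5),.004) for x,y in((375,506),(245,437))]; print("leg",a,b,np.arctan2(a[1]-b[1],a[0]-b[0]))
for p in ps: print([(np.round(d["point"],1),round(d["confidence"],2),at(p,d["point"],.004).round(4)) for d in robot.pinpoint(p,"clip_tip")])
for i,p in enumerate(ps):
    m=mask(p,"stage",(.6,.16)); print(m.sum(), fit([p],[m],"stage",(.6115,.1,.177),.012) if m is not None else 0)
cv2.imwrite("pics/v6.png",cv2.resize(ps[0]["img"][190:300,250:390,::-1],(700,550)))
E
python3 d.py
```

```text
leg [ 0.49524547 -0.13892618  0.004     ] [ 0.50257938 -0.22032205  0.004     ] 1.6606554657072228
leg [ 0.49303839 -0.14275607  0.004     ] [ 0.50001453 -0.22116301  0.004     ] 1.6595361556751114
[(array([240.2, 171.4]), 0.63, array([ 0.4991, -0.1257,  0.004 ]))]
[(array([300.1, 225.1]), 0.56, array([ 0.4944, -0.1386,  0.004 ]))]
1031 (array([0.61678793, 0.10062224, 0.2348017 ]), np.float64(0.20675579142367692))
324 (array([0.61086972, 0.09734883, 0.12387097]), np.float64(2.103135251092825))
```

View pics/v6.png

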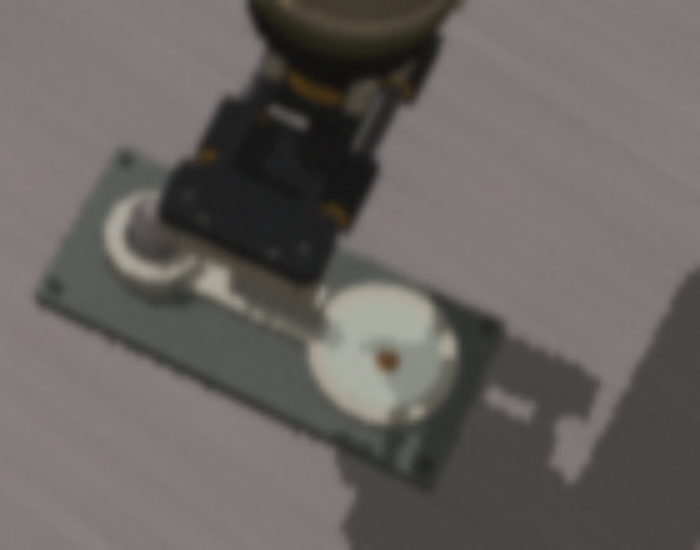

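```bash
python3 -m jog '[[[0,0,5,0,0,0,3],[0,0,0,-3.2,-1.38,0,3],[0,0,0,-3.2,-1.38,0,3],[0,0,0,-3.2,-1.38,0,3],[0,0,0,-3.2,-1.38,0,3]]]' 30
python3 -m jog '[[[0,0,0,-3.2,-1.38,0,3],[0,0,0,-3.2,-1.38,0,3],[0,0,0,-3.2,-1.38,0,3],[0,0,0,-3.2,-1.38,0,3],[0,0,0,-3.2,-1.38,0,3]]]'
python3 -m jog '[[[0,0,0,-2.5,-1.0,0,3],[0,0,0,0,0,2,3],[0,0,0,0,0,3,3],[0,0,0,0,0,0,3]]]'
python3 go.py .4966 -.1634 .002 1.66
```

```text
t: 12.95
tool_pos: [0.5548, 0.0357, 0.1254]
orientation: [-2.117, -2.319, 0.003]
force: [0.2, -0.9, 2.2]
opening: 0.0302
t: 13.37
tool_pos: [0.5005, -0.13, 0.1258]
orientation: [-2.117, -2.318, 0.001]
force: [0.2, -0.5, 0.8]
opening: 0.0298
t: 13.7
tool_pos: [0.4898, -0.1535, 0.0706]
orientation: [-2.114, -2.311, 0.005]
force: [-0.7, 0.2, -1.6]
opening: 0.0299
now [ 0.4898 -0.1535  0.0706] th 1.6595 t 13.7 F [-0.7  0.2 -1.6] op 2.99
turn deg [-0.52 -0.28 -0.03] shift cm before turn [-1.08  0.65  6.85] after turn [-1.04  0.59  6.86]
```

```bash
python3 -m jog '[[[0,0,0,-1.05,0.6,2.5,3],[0,0,0,0,0,2.0,3],[0,0,0,0,0,0.8,3],[0,0,0,0,0,0,3],[0,0,0,0,0,0,3]]]'
python3 go.py .4966 -.1634 .002 1.66
cat > e.py <<'E'
from fit import *
p=robot.read_camera("scene"); cv2.imwrite("pics/v7.png",cv2.resize(p["img"][125:195,180:270,::-1],(720,560),interpolation=cv2.INTER_CUBIC))
E
python3 e.py
```

```text
t: 14.12
tool_pos: [0.501, -0.164, 0.0243]
orientation: [-2.117, -2.319, 0.001]
force: [-0.1, -0.4, 0.5]
opening: 0.0298
now [ 0.501  -0.164   0.0243] th 1.6617 t 14.12 F [-0.1 -0.4  0.5] op 2.98
turn deg [-0.08 -0.05  0.1 ] shift cm before turn [ 0.1  -0.43  2.23] after turn [ 0.1  -0.43  2.23]
```

View pics/v7.png

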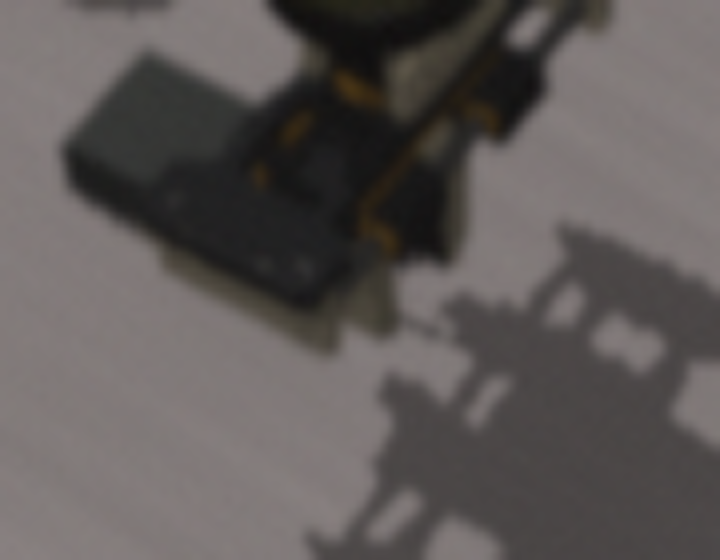

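```bash
python3 -m jog '[[[0,0,0,0.1,-0.43,1.0,3],[0,0,0,0,0,0.8,3],[0,0,0,0,0,0.2,3],[0,0,0,0,0,0.1,3],[0,0,0,0,0,0,3]]]'
python3 -m jog '[[[0,0,0,0,0,0,0],[0,0,0,0,0,0,0],[0,0,0,0,0,0,0],[0,0,0,0,0,0,0]]]' 30
python3 go.py .4966 -.1634 .002 1.66
```

```text
t: 14.58
tool_pos: [0.4968, -0.1639, 0.0028]
orientation: [-2.119, -2.319, 0.0]
force: [-0.4, 0.5, 0.4]
opening: 0.0299
t: 14.92
tool_pos: [0.4973, -0.1641, 0.0034]
orientation: [2.119, 2.319, 0.0]
force: [0.0, -0.1, 0.3]
opening: 0.0077
now [ 0.4973 -0.1641  0.0034] th 1.6611 t 14.92 F [ 0.  -0.1  0.3] op 0.77
turn deg [0.02 0.01 0.06] shift cm before turn [ 0.08 -0.06  0.14] after turn [ 0.08 -0.06  0.14]
```

```bash
python3 -m jog '[[[0,0,0,0.5,0,0,0],[0,0,0,1.2,0,0,0],[0,0,0,1.5,0,0,0],[0,0,0,1.5,0,0,0],[0,0,0,1.5,0,0,0]]]'
python3 -m jog '[[[0,0,0,1.5,0,0,0],[0,0,0,1.5,0,0,0],[0,0,0,1.5,0,0,0],[0,0,0,0.8,0,0,0],[0,0,0,0,0,0,0]]]'
python3 -m jog '[[[0,0,0,0,0,0.1,2.5],[0,0,0,0,0,0,3],[0,0,0,0,0,0,3],[0,0,0,0,0,-2,3],[0,0,0,0,0,-4,3]]]'
python3 -m jog '[[[0,0,0,0,0,-4,7],[0,0,0,3.5,0,-2,7],[0,0,0,4,0,0,7],[0,0,0,4,0,0,7],[0,0,0,4,0,0,7]]]'
cat > f.py <<'E'
from fit import *
ps=[robot.read_camera(n) for n in("scene","top")]
for p in ps:
    for l,z in(("clip",0),("clip_seat",.004),("clip_tip",.004)): print(l,[(np.round(d["point"],1),round(d["confidence"],2),at(p,d["point"],z).round(4)) for d in robot.pinpoint(p,l)])
a=ps[0]["img"][130:200,180:270,::-1];b=ps[1]["img"][200:250,260:370,::-1]
cv2.imwrite("pics/v8.png",np.hstack([cv2.resize(a,(360,280),interpolation=2),cv2.resize(cv2.copyMakeBorder(b,0,20,0,0,0),(440,280),interpolation=2)]))
np.savez("m.npz",*[p["img"] for p in ps])
E
python3 f.py
```

```text
t: 15.33
tool_pos: [0.4915, -0.1011, 0.0034]
orientation: [2.119, 2.319, 0.0]
force: [1.3, -1.1, -0.1]
opening: 0.0067
t: 15.75
tool_pos: [0.4865, -0.0472, 0.0034]
orientation: [-2.116, -2.321, -0.001]
force: [0.6, 3.0, 2.8]
opening: 0.0063
t: 16.17
tool_pos: [0.4819, -0.0493, 0.0574]
orientation: [-2.114, -2.312, 0.009]
force: [0.5, -0.0, -0.0]
opening: 0.0295
t: 16.58
tool_pos: [0.4731, 0.1055, 0.123]
orientation: [2.121, 2.316, 0.002]
force: [0.6, -0.6, -0.1]
opening: 0.059
clip [(array([232.8, 161. ]), 0.8, array([ 0.4811, -0.169 ,  0.    ]))]
clip_seat [(array([248.4, 171.9]), 0.65, array([ 0.4858, -0.1055,  0.004 ])), (array([200.7, 145.4]), 0.46, array([ 0.4977, -0.2822,  0.004 ]))]
clip_tip [(array([274.8, 185.7]), 0.75, array([ 0.4772, -0.0156,  0.004 ])), (array([247.3, 173.1]), 0.41, array([ 0.4911, -0.1054,  0.004 ]))]
clip [(array([170.2, 183. ]), 0.69, array([0.6063, 0.2326, 0.    ])), (array([307.4, 226.3]), 0.57, array([ 0.4917, -0.1594,  0.    ]))]
clip_seat [(array([284.4, 225.9]), 0.64, array([ 0.4912, -0.095 ,  0.004 ]))]
clip_tip [(array([257.5, 228.8]), 0.91, array([ 0.4815, -0.0202,  0.004 ])), (array([183.5, 181. ]), 0.36, array([0.6122, 0.1938, 0.004 ]))]
```

View pics/v8.png

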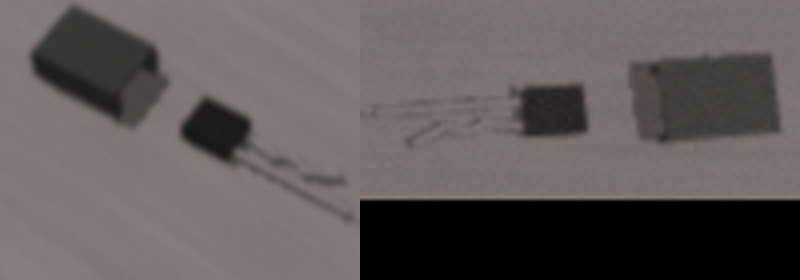

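```bash
cat > g.py <<'E'
from fit import *
M["block"]=[box(-21,21,-17,17,0,16)]
ps=[robot.read_camera(n) for n in("scene","top")]
ms=[]
for p in ps:
    L=[d for d in robot.masks_of(p,"clip")]; u=proj(p,[.487,-.165,.008])
    g=cv2.cvtColor(p["img"],cv2.COLOR_RGB2GRAY).astype(float); c,r=map(int,u)
    w=g[r-14:r+15,c-14:c+15]; bg=np.median(np.r_[w[0],w[-1],w[:,-1]]); dk=np.percentile(w,10); m=np.zeros(g.shape,bool); m[r-14:r+15,c-14:c+15]=w<(bg+dk)/2
    m=cv2.morphologyEx(m.astype(np.uint8),cv2.MORPH_OPEN,np.ones((5,5)))
    n,lab,st,ce=cv2.connectedComponentsWithStats(m); k=1+np.argmin(np.hypot(*(ce[1:]-u).T)); ms.append(lab==k); print(bg,dk,st[k])
for s in([0],[1],[0,1]):
    v,r=fit([ps[i] for i in s],[ms[i] for i in s],"block",(.487,-.165,1.66)); print(s,v.round(4),round(r,3))
E
python3 g.py
```

```text
123.0 28.0 [226 156  16  14 173]
116.0 41.0 [300 222  17  12 192]
[0] [ 0.4873 -0.1598  1.7002] 0.027
[1] [ 0.488  -0.1595  1.6455] 0.012
[0, 1] [ 0.4877 -0.1597  1.6475] 0.021
```

```bash
python3 -m jog '[[[0,0,0,-3,-0.1,0,6],[0,0,0,-3.8,-0.15,0,6],[0,0,0,-3.8,-0.15,0,6],[0,0,0,-3.8,-0.15,0,6],[0,0,0,-3.8,-0.15,0,6]]]' 50
python3 -m jog '[[[0,0,0,-3.8,-0.15,0,6],[0,0,0,-3,-0.1,1,6],[0,0,0,0,0,3,6],[0,0,0,0,0,2,6],[0,0,0,0,0,0,6]]]'
python3 go.py .488 -.1597 .003 1.66
```

```text
t: 17.6
tool_pos: [0.4819, -0.079, 0.1223]
orientation: [2.119, 2.319, 0.0]
force: [0.6, -0.4, -0.9]
opening: 0.0599
t: 18.02
tool_pos: [0.4822, -0.1448, 0.0575]
orientation: [-2.117, -2.312, 0.004]
force: [-0.8, 0.4, -0.5]
opening: 0.0602
now [ 0.4822 -0.1448  0.0575] th 1.6588 t 18.02 F [-0.8  0.4 -0.5] op 6.02
turn deg [-0.38 -0.2  -0.07] shift cm before turn [-1.55  0.48  5.44] after turn [-1.54  0.44  5.45]
```

```bash
python3 -m jog '[[[0,0,0,-1.5,0.45,1.5,6],[0,0,0,0,0,2.0,6],[0,0,0,0,0,1.2,6],[0,0,0,0,0,0.5,6],[0,0,0,0,0,0,6]]]'
python3 go.py .488 -.1597 .003 1.66
```

```text
t: 18.43
tool_pos: [0.4906, -0.1587, 0.0093]
orientation: [-2.117, -2.318, 0.001]
force: [0.3, -0.2, -0.2]
opening: 0.0599
now [ 0.4906 -0.1587  0.0093] th 1.6614 t 18.43 F [ 0.3 -0.2 -0.2] op 5.99
turn deg [-0.13 -0.08  0.08] shift cm before turn [-0.08 -0.27  0.63] after turn [-0.08 -0.27  0.63]
```

```bash
python3 -m jog '[[[0,0,0,-0.08,-0.25,0.5,6],[0,0,0,0,0,0,6],[0,0,0,0,0,0,0],[0,0,0,0,0,0,0],[0,0,0,0,0,0,0]]]'
python3 -m jog '[[[0,0,0,0,0,0,0],[0,0,0,0,0,0,0]]]' 50
python3 go.py .488 -.1597 .003 1.66
```

```text
t: 18.85
tool_pos: [0.4897, -0.1606, 0.0058]
orientation: [2.118, 2.319, 0.001]
force: [0.2, -0.0, 0.2]
opening: 0.0446
t: 19.02
tool_pos: [0.4895, -0.1606, 0.0055]
orientation: [2.118, 2.319, 0.0]
force: [-0.2, 0.8, 1.3]
opening: 0.0338
now [ 0.4895 -0.1606  0.0055] th 1.6612 t 19.02 F [-0.2  0.8  1.3] op 3.38
turn deg [0.04 0.02 0.07] shift cm before turn [ 0.1  -0.14  0.25] after turn [ 0.1  -0.14  0.25]
```

```bash
python3 -m jog '[[[0,0,0,0,0,-1,0],[0,0,0,0,0,-2.5,0],[0,0,0,0,0,-3,0],[0,0,0,0,0,-2.5,0],[0,0,0,0,0,-1,0]]]'
python3 -m jog '[[[0,0,7.1,0,0,0,0],[0,0,7.1,0,0,0,0],[0,0,7.1,0,0,0,0],[0,0,7.1,0,0,0,0],[0,0,7.1,0,0,0,0]]]'
python3 -m jog '[[[0,0,7.1,0,0,0,0],[0,0,7.1,0,0,0,0],[0,0,7.1,0,0,0,0],[0,0,7.1,0,0,0,0],[0,0,7.1,0,0,0,0]]]'
python3 -m jog '[[[0,0,7.0,0,0,0,0],[0,0,7.0,0,0,0,0],[0,0,0,0,0,0,0]]]'
python3 go.py .4373 .0772 .0415 .177
```

```text
t: 19.43
tool_pos: [0.4913, -0.1614, 0.1098]
orientation: [2.115, 2.316, 0.003]
force: [1.1, 0.3, -1.0]
opening: 0.0329
t: 19.85
tool_pos: [0.4887, -0.1603, 0.1046]
orientation: [-2.729, -1.554, 0.001]
force: [0.3, -0.7, -1.5]
opening: 0.033
t: 20.27
tool_pos: [0.4887, -0.1603, 0.1045]
orientation: [-3.073, -0.648, 0.002]
force: [-0.2, 0.4, -0.7]
opening: 0.0333
t: 20.52
tool_pos: [0.4887, -0.1603, 0.1045]
orientation: [-3.13, -0.269, 0.002]
force: [-0.0, 0.2, -1.0]
opening: 0.0337
now [ 0.4887 -0.1603  0.1045] th 0.1715 t 20.52 F [-0.   0.2 -1. ] op 3.37
turn deg [-0.03  0.05 -0.31] shift cm before turn [ -1.01 -24.28   6.32] after turn [ -0.88 -24.29   6.3 ]
```

```bash
python3 -m jog '[[[0,0,-0.3,-0.9,-2,0,0],[0,0,0,0,-3.7,0,0],[0,0,0,0,-3.7,0,0],[0,0,0,0,-3.7,0,0],[0,0,0,0,-3.7,0,0]]]'
python3 -m jog '[[[0,0,0,0,-3.7,0,0],[0,0,0,0,-2.5,0,0],[0,0,0,0,-1.3,0,0],[0,0,0,0,0,0,0]]]'
python3 -m jog '[[[0,0,0,0,0,2,0],[0,0,0,0,0,2.5,0],[0,0,0,0,0,1.5,0],[0,0,0,0,0,0,0],[0,0,0,0,0,0,0]]]'
python3 go.py .4373 .0772 .0415 .177
```

```text
t: 20.93
tool_pos: [0.449, 0.0045, 0.1048]
orientation: [-3.128, -0.293, 0.001]
force: [0.1, -0.1, -1.4]
opening: 0.0335
t: 21.27
tool_pos: [0.4353, 0.0794, 0.1048]
orientation: [-3.126, -0.299, 0.001]
force: [-0.3, -0.3, -2.6]
opening: 0.0331
t: 21.68
tool_pos: [0.4353, 0.0762, 0.0444]
orientation: [3.128, 0.289, -0.004]
force: [0.4, -0.4, -1.0]
opening: 0.0334
now [0.4353 0.0762 0.0444] th 0.1843 t 21.68 F [ 0.4 -0.4 -1. ] op 3.34
turn deg [-0.01  0.16  0.42] shift cm before turn [ 0.22 -0.06  0.28] after turn [ 0.22 -0.06  0.29]
```

```bash
python3 -m jog '[[[0,0,0.4,0,-0.08,0.25,0],[0,0,0,0,0,0,0],[0,0,0,0,0,0,0],[0,0,0,0,0,0,0]]]'
python3 go.py .4373 .0772 .0415 .177
cat > i.py <<'E'
from fit import *
ps=[robot.read_camera(n) for n in("scene","top")]
for p in ps:
    for l,z in(("clip_tip",.04),("clip_seat",.04),("stud_hole",.04)): print(l,[(np.round(d["point"],1),round(d["confidence"],2),at(p,d["point"],z).round(4)) for d in robot.pinpoint(p,l)[:2]])
S=np.array([.612,.1003,.064])
u=[np.array(proj(p,[.59,.0963,.045])).astype(int) for p in ps]; print(u)
im=[cv2.resize(p["img"][c[1]-30:c[1]+30,c[0]-40:c[0]+40,::-1],(400,300),interpolation=2) for p,c in zip(ps,u)]
cv2.imwrite("pics/v9.png",np.hstack(im))
E
python3 i.py
```

```text
t: 22.02
tool_pos: [0.4369, 0.0777, 0.0436]
orientation: [3.129, 0.276, 0.003]
force: [-0.2, 0.4, -1.6]
opening: 0.0337
now [0.4369 0.0777 0.0436] th 0.1761 t 22.02 F [-0.2  0.4 -1.6] op 3.37
turn deg [ 0.01 -0.1  -0.05] shift cm before turn [0.03 0.05 0.21] after turn [0.03 0.05 0.21]
clip_tip [(array([290.5, 223.4]), 0.7, array([0.5665, 0.1003, 0.04  ])), (array([202.2, 144. ]), 0.65, array([ 0.5099, -0.2598,  0.04  ]))]
clip_seat [(array([296.8, 200.1]), 0.88, array([0.4978, 0.0723, 0.04  ])), (array([407.8, 238.7]), 0.42, array([0.4187, 0.3633, 0.04  ]))]
stud_hole [(array([281.9, 232.6]), 0.92, array([0.6021, 0.0984, 0.04  ])), (array([323.3, 261.3]), 0.28, array([0.6035, 0.2268, 0.04  ]))]
clip_tip [(array([216. , 191.7]), 0.43, array([0.5784, 0.095 , 0.04  ]))]
clip_seat [(array([220.3, 223.9]), 0.65, array([0.4911, 0.0799, 0.04  ]))]
stud_hole [(array([213.3, 179.8]), 0.83, array([0.6113, 0.1038, 0.04  ]))]
[array([284, 227]), array([215, 187])]
```

View pics/v9.png

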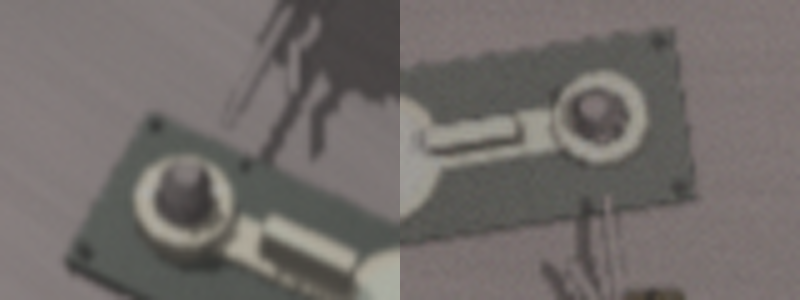

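```bash
python3 - <<'E'
from fit import *
ps=[robot.read_camera(n) for n in("scene","top")]
th=.1766; x=np.array([np.cos(th),np.sin(th),0]);y=np.array([-np.sin(th),np.cos(th),0])
S=np.array([.612,.1003,0])
for p,o,t,s,t2 in((ps[0],(244,197),(228,127),(187,163),(285,10)),(ps[1],(175,157),(205,198),(196,103),(220,290))):
    P=[at(p,np.array(o)+np.array(q)/5-.5,z) for q,z in((t,.0417),(s,.064),(t2,.0417))]
    print("tip",P[0].round(4),"stud",P[1].round(4),"tip-stud y",((P[0]-P[1])@y).round(4),"x",((P[0]-P[1])@x).round(4),"leg head",np.arctan2(*(P[0]-P[2])[1::-1]).round(3))
    # stud bottom edges: fit stage in place
    m=mask(p,"stage",(.59,.17),.02); print(m.sum(),fit([p],[m],"stage",(.612,.1003,.177),.012))
    m=mask(p,"base",(.59,.17),.02); print(m.sum(),fit([p],[m],"base",(.612,.1003,.177)))
E
```

```text
tip [0.5659 0.0953 0.0417] stud [0.6061 0.0968 0.064 ] tip-stud y 0.0056 x -0.0399 leg head 0.221
1249 (array([0.61112863, 0.10027508, 0.19589361]), np.float64(0.06900932352888865))
2198 (array([0.60799591, 0.09942279, 0.16276398]), np.float64(0.4448089906353768))
tip [0.5661 0.0956 0.0417] stud [0.6145 0.0996 0.064 ] tip-stud y 0.0046 x -0.0484 leg head 0.201
931 (array([0.61366846, 0.10155525, 0.18789676]), np.float64(0.006873988777786283))
1977 (array([0.6132867 , 0.10212308, 0.17757762]), np.float64(0.0032796711646328885))
```

```bash
cat > ov.py <<'E'
import sys; from fit import *
def draw(p,S,th,O,ps_,W,k,out):
    c=np.array(proj(p,W)).astype(int); im=cv2.resize(p["img"][c[1]-28:c[1]+28,c[0]-20:c[0]+20,::-1],(40*k,56*k),interpolation=2).copy()
    f=lambda X:tuple(((np.array(proj(p,X))-c+[20,28]+.5)*k*16-8).astype(int))
    R2=lambda o,a,q:[o[0]+np.cos(a)*q[0]-np.sin(a)*q[1],o[1]+np.sin(a)*q[0]+np.cos(a)*q[1],q[2]]
    for r,z in((.007,.064),(.014,.05)):
        pts=np.array([f([S[0]+r*np.cos(t),S[1]+r*np.sin(t),z]) for t in np.linspace(0,6.28,40)]); cv2.polylines(im,[pts],True,(0,255,255),1,shift=4)
    for dy in(-.012,-.004): cv2.line(im,f(R2(O,ps_,(.10,dy,.0401+.0019))),f(R2(O,ps_,(.135,dy,.042))),(0,255,0),1,shift=4)
    for x in(-.06,): cv2.line(im,f(R2(S,th,(x,0,.04))),f(R2(S,th,(.0,0,.04))),(255,0,0),1,shift=4)
    return im
if __name__=="__main__":
    s=robot.read_state(); T=s["tool_pos"]; th=.1765
    O=T[:2]+.001*np.array([np.cos(th),np.sin(th)])
    P=[(robot.read_camera("scene"),(.609,.0990)),(robot.read_camera("top"),(.6135,.1018))]
    cv2.imwrite("pics/v10.png",np.hstack([draw(p,S,.177,O,th,[.585,.0965,.045],10,0) for p,S in P]))
E
python3 ov.py
```

```text
(no output)
```

View pics/v10.png

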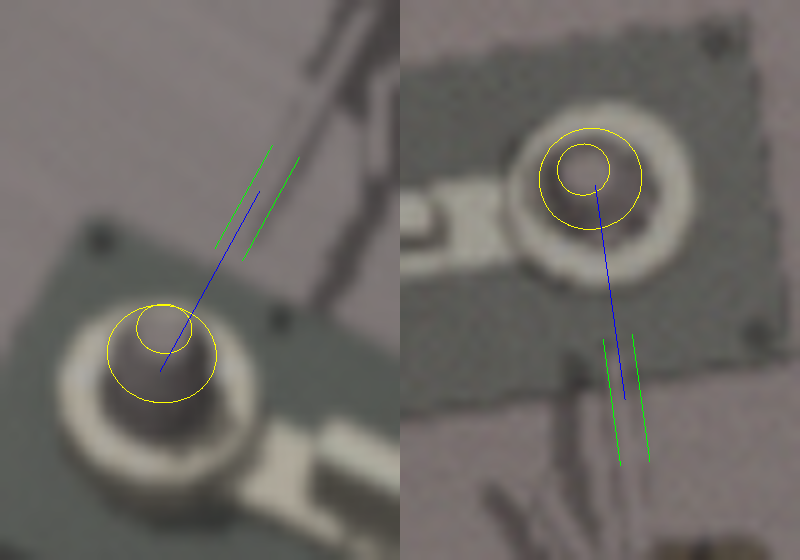

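```bash
python3 -m jog '[[[0,0,0,1.0,-0.2,0.2,0],[0,0,0,0.8,0,0,0],[0,0,0,0,0,0,0],[0,0,0,0,0,0,0]]]'
python3 go.py .548 .0971 .0415 .177
cat > pr.py <<'E'
from fit import *
from scipy.ndimage import map_coordinates
s=robot.read_state();T=s["tool_pos"];th=.1766
ex=np.array([np.cos(th),np.sin(th),0]);ey=np.array([-np.sin(th),np.cos(th),0])
for n in("scene","top"):
    im=[cv2.cvtColor(robot.read_camera(n)["img"],cv2.COLOR_RGB2GRAY).astype(float) for _ in range(3)]; p=robot.read_camera(n); g=sum(im)/3
    print(n,"leg: rows clip x, cols clip y -20..+4 step 2 (leg expected -8)")
    ys=np.arange(-20,5,2)
    for x in(84,92,100,106,112,118,124,130,136):
        pr=[]
        for y in ys:
            X=T+ex*(x/1e3+.001)+ey*y/1e3; X[2]=T[2]-.0055+.006; u=proj(p,X); pr.append(map_coordinates(g,[[u[1]],[u[0]]],order=1)[0])
        print(x,np.round(pr).astype(int))
    S=np.array([.612,.1003,0]); print(" stud rows: z, cols base y -20..20 step 4 (stud edges +-14) at stud axis plane")
E
python3 pr.py
```

```text
t: 23.15
tool_pos: [0.4537, 0.0828, 0.0407]
orientation: [3.129, 0.276, -0.0]
force: [-0.1, -0.5, -0.8]
opening: 0.0333
now [0.4537 0.0828 0.0407] th 0.176 t 23.15 F [-0.1 -0.5 -0.8] op 3.33
turn deg [-0.    0.01 -0.06] shift cm before turn [ 9.53  0.24 -0.09] after turn [ 9.53  0.25 -0.08]
scene leg: rows clip x, cols clip y -20..+4 step 2 (leg expected -8)
84 [123 124 123 122 121 119 117 112 102 104 114 118 116]
92 [122 122 122 121 120 120 121 114 106 105 114 119 121]
100 [123 123 123 121 118 116 117 111 103 104 113 120 121]
106 [121 121 121 120 117 114 117 111 102 101 111 119 122]
112 [123 123 123 122 119 117 118 111 102  98 109 118 121]
118 [120 119 119 117 113 110 112 108 101 101 110 116 118]
124 [ 95  94  96  95  93  96 104 103  96  90  92  94  93]
130 [90 90 92 92 92 93 95 95 92 88 88 87 84]
136 [108 116 123 121 118 117 118 121 126 124 118 110  98]
 stud rows: z, cols base y -20..20 step 4 (stud edges +-14) at stud axis plane
top leg: rows clip x, cols clip y -20..+4 step 2 (leg expected -8)
84 [61 61 73 77 78 79 81 82 82 79 87 90 88]
92 [114 114 114 115 112 110 111 115 108 106 111 108  94]
100 [109 110 110 108 103 102 110 113 106  98  98  97  80]
106 [ 85  84  84  85  88  96 110 111 100  79  66  61  63]
112 [ 91  91  91  92  94 102 112 116 102  85  70  65  66]
118 [ 92  91  91  91  91  96 105 111 101  90  79  70  67]
124 [ 91  92  92  91  92  95 102 106 104  94  87  78  70]
130 [ 89  92  97  98  98  99 102 108 102  89  80  71  69]
136 [145 150 152 151 149 149 151 151 149 142 131 118 106]
 stud rows: z, cols base y -20..20 step 4 (stud edges +-14) at stud axis plane
```

```bash
python3 -m jog '[[[0,0,0,0,0.35,-0.08,0],[0,0,0,0,0,0,0],[0,0,0,0,0,0,0]]]'
python3 go.py .548 .0971 .0415 .177
python3 pr.py | grep -E "scene|top|^1[0123]"
```

```text
t: 23.8
tool_pos: [0.4542, 0.0792, 0.0415]
orientation: [3.13, 0.275, 0.0]
force: [-0.9, -0.1, -1.4]
opening: 0.0336
now [0.4542 0.0792 0.0415] th 0.1755 t 23.8 F [-0.9 -0.1 -1.4] op 3.36
turn deg [ 0.   -0.01 -0.09] shift cm before turn [ 9.55 -0.13  0.01] after turn [ 9.55 -0.12  0.  ]
scene leg: rows clip x, cols clip y -20..+4 step 2 (leg expected -8)
100 [123 123 123 121 118 115 116 112 100 102 111 120 122]
106 [121 121 122 120 118 117 117 111 100  99 108 119 121]
112 [123 123 123 122 121 119 118 112 101 102 110 119 121]
118 [120 120 120 120 118 115 115 110 101 102 109 118 120]
124 [ 98  98  98  97  98 102 105 103  93  90  93  96  96]
130 [90 90 90 90 91 94 98 96 92 88 88 89 86]
136 [ 95  98 105 112 118 119 115 114 116 116 119 117 110]
top leg: rows clip x, cols clip y -20..+4 step 2 (leg expected -8)
100 [108 108 108 110 110 108 109 117 107 100  99 100  89]
106 [ 87  85  83  82  83  89 103 111 102  82  71  65  61]
112 [ 92  92  91  90  91  96 109 111 102  81  68  63  63]
118 [ 92  93  92  91  93  99 106 113 103  89  73  67  67]
124 [ 89  89  90  91  91  97 103 106 100  94  89  82  75]
130 [ 88  88  89  92  96 101 108 113 112  98  91  80  70]
136 [129 137 145 150 151 150 150 150 151 152 149 140 129]
```

```bash
python3 -m jog '[[[0,0,0,0.6,0,0,0],[0,0,0,0,0,0,0]]]'
python3 -m jog '[[[0,0,0,0.5,0,0,0],[0,0,0,0,0,0,0]]]'
python3 -m jog '[[[0,0,0,0.5,0,0,0],[0,0,0,0,0,0,0]]]'
```

```text
t: 24.37
tool_pos: [0.4611, 0.0805, 0.0417]
orientation: [3.129, 0.276, 0.002]
force: [0.5, 0.9, -1.3]
opening: 0.0335
t: 24.53
tool_pos: [0.4659, 0.0814, 0.0416]
orientation: [-3.129, -0.276, -0.001]
force: [0.3, -0.3, -1.3]
opening: 0.0334
t: 24.7
tool_pos: [0.4707, 0.0823, 0.0416]
orientation: [-3.129, -0.276, -0.001]
force: [0.2, -0.0, -1.4]
opening: 0.0335
```

```bash
python3 -m jog '[[[0,0,0,0.5,0,0,0],[0,0,0,0,0,0,0]]]'
python3 -m jog '[[[0,0,0,0.5,0,0,0],[0,0,0,0,0,0,0]]]'
python3 -m jog '[[[0,0,0,0.5,0,0,0],[0,0,0,0.5,0,0,0],[0,0,0,0,0,0,0]]]'
```

```text
t: 24.87
tool_pos: [0.4756, 0.0831, 0.0416]
orientation: [-3.129, -0.276, -0.001]
force: [0.9, -0.0, -1.0]
opening: 0.0334
t: 25.03
tool_pos: [0.4805, 0.084, 0.0416]
orientation: [-3.129, -0.276, -0.001]
force: [0.4, -0.7, -0.6]
opening: 0.033
t: 25.28
tool_pos: [0.4907, 0.0858, 0.0417]
orientation: [-3.129, -0.276, -0.002]
force: [0.5, 0.5, -1.2]
opening: 0.0335
```

```bash
python3 -m jog '[[[0,0,0,0.6,0,0,0],[0,0,0,0.6,0,0,0],[0,0,0,0.6,0,0,0],[0,0,0,0,0,0,0]]]'
python3 -m jog '[[[0,0,0,0.5,0,0,0],[0,0,0,0.5,0,0,0],[0,0,0,0,0,0,0]]]'
python3 go.py .5487 .0957 .0415 .177
```

```text
t: 25.62
tool_pos: [0.5087, 0.089, 0.0418]
orientation: [-3.129, -0.276, -0.002]
force: [-0.5, -0.5, -1.3]
opening: 0.0336
t: 25.87
tool_pos: [0.5181, 0.0906, 0.0416]
orientation: [3.129, 0.276, 0.001]
force: [0.4, 1.0, -0.6]
opening: 0.0338
now [0.5181 0.0906 0.0416] th 0.1758 t 25.87 F [ 0.4  1.  -0.6] op 3.38
turn deg [ 0.   -0.05 -0.07] shift cm before turn [3.1  0.04 0.02] after turn [3.1  0.04 0.01]
```

```bash
python3 -m jog '[[[0,0,0,0.4,0,0,0],[0,0,0,0,0,0,0]]]' | grep -v orient
python3 -m jog '[[[0,0,0,0.4,0,0,0],[0,0,0,0,0,0,0]]]'| grep -v orient
python3 -m jog '[[[0,0,0,0.4,0,0,0],[0,0,0,0,0,0,0]]]'| grep -v orient
python3 -m jog '[[[0,0,0,0.4,0,0,0],[0,0,0,0,0,0,0]]]'| grep -v orient
```

```text
t: 26.03
tool_pos: [0.5216, 0.0913, 0.0415]
force: [-0.2, 0.2, -1.3]
opening: 0.0335
t: 26.2
tool_pos: [0.5256, 0.092, 0.0416]
force: [0.2, 0.6, -0.6]
opening: 0.0338
t: 26.37
tool_pos: [0.5292, 0.093, 0.0414]
force: [-0.2, 1.7, -1.3]
opening: 0.0331
t: 26.53
tool_pos: [0.5328, 0.0937, 0.0411]
force: [-1.4, 2.7, -2.3]
opening: 0.0334
```

```bash
python3 -m jog '[[[0,0,0,0.3,0,0,0],[0,0,0,0,0,0,0]]]' | grep -v orient
python3 -m jog '[[[0,0,0,0.3,0,0,0],[0,0,0,0,0,0,0]]]'| grep -v orient
python3 -m jog '[[[0,0,0,0.3,0,0,0],[0,0,0,0,0,0,0]]]'| grep -v orient
```

```text
t: 26.7
tool_pos: [0.535, 0.0942, 0.0408]
force: [-3.3, 3.3, -1.8]
opening: 0.033
t: 26.87
tool_pos: [0.5383, 0.0948, 0.0409]
force: [-1.0, 4.4, -1.2]
opening: 0.0331
t: 27.03
tool_pos: [0.5429, 0.0954, 0.0419]
force: [1.8, 4.6, -2.3]
opening: 0.0334
```

```bash
python3 -m jog '[[[0,0,0,0.2,0,0,0],[0,0,0,0,0,0,0]]]' | grep -v orient
python3 -m jog '[[[0,0,0,0.2,0,0,0],[0,0,0,0,0,0,0]]]'| grep -v orient
python3 -m jog '[[[0,0,0,0.2,0,0,0],[0,0,0,0,0,0,0]]]'| grep -v orient
```

```text
t: 27.2
tool_pos: [0.545, 0.0954, 0.0421]
force: [3.7, 4.2, -1.9]
opening: 0.0337
t: 27.37
tool_pos: [0.5466, 0.0956, 0.0419]
force: [3.4, 3.5, -2.5]
opening: 0.0331
t: 27.53
tool_pos: [0.5478, 0.0958, 0.0414]
force: [0.6, 2.6, -1.5]
opening: 0.0333
```

```bash
python3 -m jog '[[[0,0,0,0.1,0,0,0],[0,0,0,0,0,0,0]]]' | grep -v orient
python3 -m jog '[[[0,0,0,0.1,0,0,0],[0,0,0,0,0,0,0]]]'| grep -v orient
python3 -m jog '[[[0,0,0,0.1,0,0,0],[0,0,0,0,0,0,0],[0,0,0,0,0,0,0]]]'| grep -v orient
```

```text
t: 27.7
tool_pos: [0.5486, 0.096, 0.0413]
force: [0.3, 2.7, -1.6]
opening: 0.0337
t: 27.87
tool_pos: [0.5498, 0.0963, 0.0414]
force: [0.6, 3.1, -1.9]
opening: 0.0333
t: 28.12
tool_pos: [0.551, 0.0964, 0.0416]
force: [1.5, 2.3, -1.5]
opening: 0.0332
```

```bash
python3 -m jog '[[[0,0,0,0,-0.1,0,0],[0,0,0,0,0,0,0]]]' | grep -v orient
python3 -m jog '[[[0,0,0,0.1,0,0,0],[0,0,0,0,0,0,0]]]'| grep -v orient
python3 -m jog '[[[0,0,0,0.1,0,0,0],[0,0,0,0,0,0,0],[0,0,0,0,0,0,0]]]'| grep -v orient
```

```text
t: 28.28
tool_pos: [0.5504, 0.0973, 0.0415]
force: [0.1, 0.4, -2.1]
opening: 0.0334
t: 28.45
tool_pos: [0.5515, 0.0975, 0.0414]
force: [-0.4, -0.7, -1.4]
opening: 0.0332
t: 28.7
tool_pos: [0.5525, 0.0978, 0.0414]
force: [-0.1, -1.0, -1.9]
opening: 0.0331
```

```bash
python3 -m jog '[[[0,0,0,0.1,0,0,0],[0,0,0,0,0,0,0]]]' | grep -v orient
python3 -m jog '[[[0,0,0,0.1,0,0,0],[0,0,0,0,0,0,0]]]'| grep -v orient
python3 -m jog '[[[0,0,0,0.1,0,0,0],[0,0,0,0,0,0,0]]]'| grep -v orient
```

```text
t: 28.87
tool_pos: [0.5535, 0.098, 0.0415]
force: [0.2, -0.1, -2.1]
opening: 0.0334
t: 29.03
tool_pos: [0.5545, 0.0983, 0.0414]
force: [0.7, 0.9, -2.2]
opening: 0.0332
t: 29.2
tool_pos: [0.5553, 0.0985, 0.0413]
force: [-0.2, 1.3, -1.5]
opening: 0.0336
```

```bash
python3 -m jog '[[[0,0,0,0.1,0,0,0],[0,0,0,0,0,0,0]]]' | grep -v orient
python3 -m jog '[[[0,0,0,0.1,0,0,0],[0,0,0,0,0,0,0]]]'| grep -v orient
python3 -m jog '[[[0,0,0,0.1,0,0,0],[0,0,0,0,0,0,0]]]'| grep -v orient
```

```text
t: 29.37
tool_pos: [0.5561, 0.0986, 0.0413]
force: [-0.3, 0.5, -1.9]
opening: 0.0336
t: 29.53
tool_pos: [0.5569, 0.0988, 0.0412]
force: [-3.4, 0.8, -1.4]
opening: 0.0337
t: 29.7
tool_pos: [0.5572, 0.0988, 0.0409]
force: [-5.5, -0.2, 0.8]
opening: 0.0333
```

```bash
python3 -m jog '[[[0,0,0,-0.55,0,0,0],[0,0,0,0,0,0,0],[0,0,0,0,0,0,0]]]' | grep -v orient
python3 -m jog '[[[0,0,0,0,0,0.15,0],[0,0,0,0,0,0,0]]]' | grep -v orient
python3 go.py .552 .0975 .04 .177
cat > k.py <<'E'
from fit import *
import sys
ps=[robot.read_camera(n) for n in("scene","top")]
u=[np.array(proj(p,[.585,.1,.045])).astype(int) for p in ps]
cv2.imwrite(sys.argv[1],np.hstack([cv2.resize(p["img"][c[1]-35:c[1]+35,c[0]-25:c[0]+25,::-1],(400,560),interpolation=2) for p,c in zip(ps,u)]))
E
python3 k.py pics/v11.png
```

```text
t: 29.95
tool_pos: [0.5532, 0.0978, 0.0418]
force: [-0.1, -0.7, -1.9]
opening: 0.0331
t: 30.12
tool_pos: [0.5532, 0.0978, 0.04]
force: [0.4, -0.0, -1.4]
opening: 0.0332
now [0.5532 0.0978 0.04  ] th 0.1757 t 30.12 F [ 0.4 -0.  -1.4] op 3.32
turn deg [ 0.01 -0.04 -0.08] shift cm before turn [-0.12  0.01 -0.  ] after turn [-0.12  0.01 -0.  ]
```

View pics/v11.png

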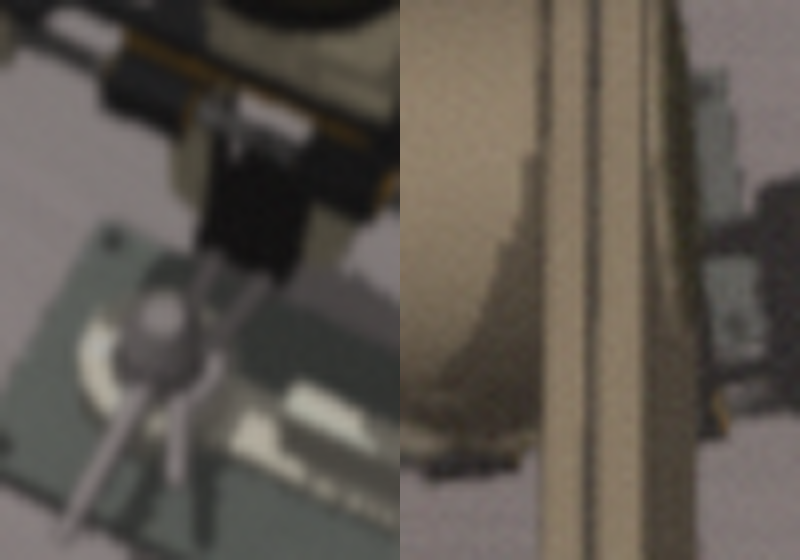

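```bash
python3 -m jog '[[[0,0,0,-0.1,0,0.05,0],[0,0,0,0,0,0,0],[0,0,0,0,0,0,3.6],[0,0,0,0,0,0,4.2],[0,0,0,0,0,0,5]]]' | grep -v orient
python3 -m jog '[[[0,0,0,0,0,0,5],[0,0,0,0,0,-0.8,5],[0,0,0,0,0,-2,5],[0,0,0,0,0,-3,5],[0,0,0,0,0,-4,5]]]' | grep -v orient
python3 -m jog '[[[0,0,0,-3,0,-2,5],[0,0,0,-4,0,-3,5],[0,0,0,-4,0,-3,5],[0,0,0,-2,0,-2,5],[0,0,0,0,0,0,5]]]' | grep -v orient
python3 k.py pics/v12.png
```

```text
t: 30.63
tool_pos: [0.5521, 0.0978, 0.0396]
force: [-0.3, -0.5, -0.2]
opening: 0.0442
t: 31.05
tool_pos: [0.5495, 0.0975, 0.136]
force: [0.7, 0.1, -0.6]
opening: 0.0502
t: 31.47
tool_pos: [0.4368, 0.0772, 0.2334]
force: [0.8, 0.1, 0.4]
opening: 0.0499
```

View pics/v12.png

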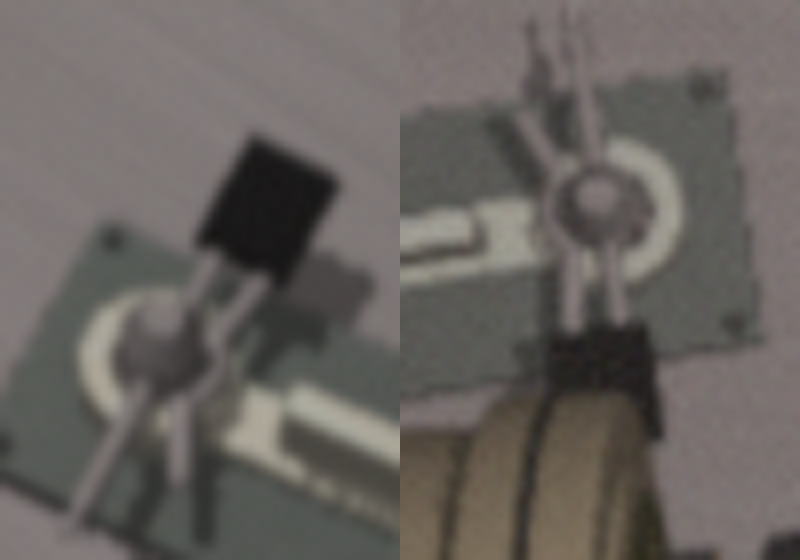

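```bash
python3 -m jog '[[[0,0,0,0,0,0,5],[0,0,0,0,0,0,5],[0,0,0,0,0,0,5]]]' | grep -v orient
python3 - <<'E'
from fit import *
ps=[robot.read_camera(n) for n in("scene","top")]
for n in("lens_barrel","slide_box","sample_jar","dish","lamp"):
    for p in ps: print(n,[(at(p,d["point"],.012 if n in("dish","lamp") else 0).round(3),round(d["confidence"],2)) for d in robot.pinpoint(p,n)[:2]])
robot.close_job(); print(robot.read_state()["t"])
E
```

```text
t: 31.82
tool_pos: [0.4368, 0.0774, 0.2259]
force: [-0.3, 0.6, 0.6]
opening: 0.0501
lens_barrel [(array([0.399, 0.354, 0.   ]), 0.81)]
lens_barrel []
slide_box [(array([ 0.75 , -0.013,  0.   ]), 0.88), (array([0.585, 0.229, 0.   ]), 0.74)]
slide_box [(array([ 0.753, -0.004,  0.   ]), 0.6)]
sample_jar [(array([ 0.62 , -0.405,  0.   ]), 0.88)]
sample_jar [(array([ 0.622, -0.411,  0.   ]), 0.62)]
dish [(array([0.582, 0.231, 0.012]), 0.94), (array([ 0.288, -0.463,  0.012]), 0.94)]
dish [(array([0.587, 0.227, 0.012]), 0.83), (array([ 0.287, -0.472,  0.012]), 0.78)]
lamp [(array([0.412, 0.358, 0.012]), 0.65), (array([0.599, 0.22 , 0.012]), 0.57)]
lamp [(array([0.594, 0.228, 0.012]), 0.94), (array([0.622, 0.106, 0.012]), 0.6)]
the job is handed in; nothing more can be done
the job is handed in; nothing more can be done
```

I finished the job and handed it in at about 32 s of the 67 s allowed.

- **Stage:** I chose the smaller of the two look-alikes and lowered it over the stud. Contact came at the height calculated for the hub lying flat on the plate, and I let go there. Afterwards the dish measured (0.582–0.587, 0.227–0.231), and the lamp should be at (0.589, 0.228).
- **Clip:** I drew it out of the hood by its straight leg, laid it flat on the table and let go. I then took it by the black block and slid the leg through the cross hole from the −x side. The arm's spring force rose and reversed as the neck passed the stud. After that there was about 9 mm of free travel between the two necks, and I released the clip near the middle of it. The last picture shows the leg through the stud, the bowed arm around it and the gripper clear.
- **Other objects:** The box and jar were found within about 1 cm of where they started. That is within the scatter of the detector, and the arm did not touch them. The lens barrel was found in the scene camera only; the top camera missed it on this check.

**Checks that disagreed:**
- The two cameras differ by about 4 mm in x.
- Silhouette fits of the stage and base after seating were poor wherever the arm or clip covered them.
- The clip's home position was about 3 mm further on than the camera estimate, so I set it by contact instead.
- I viewed 12 pictures, two over the budget of 10.

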